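# Tip the empty bottle into the cutting jig

### The arm

A 6-joint arm with a two-finger parallel gripper is mounted at the origin on the work surface. World frame = base frame: x ahead of the robot, y to its left, z up, the work surface at z = 0. Lengths are in m, angles in rad, forces in N, time in s.
With the tool pointing down it reaches from about 0.35 to 0.925 m from the base axis. Payload 6.4 kg.
Tool frame: the origin (TCP) lies at the very end of the fingers, on their centre line; the grasp point (between the pads) lies 19 mm behind it; z points along the fingers, y is the line along which they close (so a half turn about z gives the same grasp; the last joint's range is limited). The gripper opens to 94 mm and grips with 3 to 60 N. Pads are 16 mm wide; open, the fingers measure 119 mm over their backs; the gripper's body (75 mm by 177 mm) begins 78 mm behind the grasp point.
Start: joints at [1.121, 0.245, 1.558, -0, 1.339, -0.174], TCP at [0.177, 0.625, 0.205] pointing down, gripper open.
Joint ranges: [-3.13, 3.13], [-1.02, 2.26], [0.13, 2.54], [-0.95, 4.09], [0.21, 2.88], [-2.74, 2.74]. Speed limits (rad/s): [2.57, 2.57, 3.14, 3.14, 3.14, 3.14].

### API

Orientations are given as a unit quaternion [x, y, z, w].
In Python, from workcell import ctrl gives the robot as it stands.
- The arm moves only by the tool arm_command, never from a script. Its argument "plan" is a list of rows, each an object with "gripper": the closure in counts, from 0 (fully open) to 255 (shut); "dp": the shift along the tool's x, y, z in m, a list of three; "rotation": the turn, a rotation vector about the tool's x, y, z in rad, a list of three. In form: [{"gripper": gripper, "dp": [dx, dy, dz], "rotation": [rx, ry, rz]}, ...]. A call has 1 to 5 rows; each row is the pose to reach, as a shift and turn from the pose commanded when the call began, along the tool's axes at that moment; what a row does not reach only later rows make up. A row lasts 1/10 s, in which the tool goes at most 50 mm and 8.59 degrees, less where a joint would pass 70% of its speed; a pose out of reach is approached as far as the arm can. A call with a gripper value outside its range is refused whole. The fingers move at their own pace and stop on an object; "grip_force" is the grip in N (left out, the last holds). Time passes only in rows, so rows that repeat a pose let the fingers close. It gives the time, the measured TCP pose, the force, the opening and the grip force at its end, in the units of the state.
- ctrl.get_state(): the state, without advancing time (a new reading comes with each control period).
- ctrl.capture(name): name is "side" or "top" or "wrist"; returns the picture (420x560x3 uint8, blue, green, red); there is no depth.
- ctrl.camera_info(name): a dict with "fx", "fy", "cx", "cy" (pixels), "origin" and "rotation" of the camera in the world. Camera axes: x right, y down, z forward; pixel columns grow to the right and rows downward; lengths in m; the calibration is good to about 2 mm. A picture is of the moment at which its call begins: read the wrist's pose just before it. camera_info takes no time and is no camera call; for the wrist camera it gives the pose at the moment of the call.
- ctrl.sign_off(): hands the job in; it is judged then, once.
The state is a dict: "t": time; "qpos": joint angles; "dq": joint speeds; "joint_torque": joint torques, N m; "ee_pos": TCP position; "tcp_rot": TCP orientation; "contact_force": force on the tool from outside, world axes, zero at the start; "wrist_torque": the same for the moment, N m; "finger_gap": finger opening in m; "grip_force": force on a finger pad.
Only numpy, scipy, OpenCV 4.12 (cv2) and the standard library are available. Lean on these libraries where they do the work, as an engineer would, in place of code of your own. Each camera call takes 0.05 s, during which the arm holds its last target. There are 200 camera calls.

### The job

Get the empty white bottle ready for cutting, without picking it up: push it over onto its side on the plywood jig so that the green label faces up and the cap points at the two dowels, and push it along until the cap is between the dowels and both shoulders rest against them. Leave the tape, paint pot, yarn and flask alone.

Things in the scene. Friction and masses are not known exactly. Their poses are not given: they have to be found in the camera images.
- jig: Fixed plywood board 290 x 150 x 12 mm (x, y, z), top at 12 mm above the table, lying at any yaw. Origin: centre of its underside; x runs along its length towards the dowels, z up. Two upright brown dowels, 20 mm across and 50 mm tall, stand on it at x = 95 mm, y = +39 and -39 mm: the gap between them is 58 mm.
- jig_fork (a point): Point on the board's top midway between the dowels, on the line across their near faces (jig x = 85 mm, y = 0). The bottle's shoulders stop here.
- bottle: Empty rigid flat-sided white plastic bottle, 0.08 to 0.17 kg, standing loose on the jig, 78 to 98 mm behind the board's centre. Body 55 x 90 x 110 mm (x, y, z), flat shoulders at z = 110, neck up to 44 mm wide, blue cap 34 mm across ending at z = 142. Origin: centre of its underside; z to the cap; x along the jig's x within 0.06 rad. Once tipped, the origin is 27 mm above the board, on the end away from the dowels.
- bottle_label (a point): Centre of the bottle's face with the green label (with a yellow stripe): the -x face, away from the dowels, 55 mm above the bottle's underside while it stands. The label must end facing up.
- bottle_foot (a point): Middle of the bottle's bottom edge on the dowel side (bottle x = 27.5 mm, z = 0), the edge it tips over once leaned more than about 26 degrees; it stays down on the board throughout.
- shoulder_left (a point): On the bottle's shoulder plane (z = 110 mm), 39 mm to its +y side, where one dowel bears. Once tipped over, the shoulders lie roughly 20 to 50 mm short of the dowels.
- shoulder_right (a point): On the bottle's shoulder plane (z = 110 mm), 39 mm to its -y side, where the other dowel bears.
- tape: Yellow roll of tape lying flat beside the jig, 96 mm across, 25 mm high; origin at the centre of its underside. Leave alone.
- pot: Red paint pot beside the jig, 60 mm across, 56 mm high; origin at the centre of its underside. Leave alone.
- yarn: Blue cone of yarn, 88 mm across at the foot, 160 mm high, well to one side; origin at the centre of its underside. Leave alone.
- flask: Steel flask with a black cap, 72 mm across, 205 mm high, well to the other side; origin at the centre of its underside. Leave alone.

How it is judged:
By the outcome, as a careful person would: the job done as asked, in the order asked, and still so for the second after the job is handed in, with the robot touching nothing.
It also fails if it takes over 58 s, if anything falls off the work surface, if the arm or the gripper's body presses on something with over 40 N, if the wrist force passes 120 N, or if a joint passes its speed limit or range.

## Working session

There is one attempt and no reset: what is moved stays moved. The work goes in short steps, Python scripts to look and compute and a tool call to move; the robot and the scene stay as the last step left them, time stands still between calls to the robot, and variables do not carry over. Pictures are saved under pics/ and viewed, at most 10 in all, crops included, and the job is handed in when it is done.

Besides the shell and the picture viewer there is one more tool, called after "Request:" as name([rows], argument=value, ...), one row to a line, values as JSON. arm_command: Moves the arm, as the interface text tells. Its arguments: {"type":"object","properties":{"plan":{"type":"array","items":{"type":"object","properties":{"gripper":{"type":"number"},"dp":{"type":"array","items":{"type":"number"}},"rotation":{"type":"array","items":{"type":"number"}}}}},"grip_force":{"type":"number"}},"required":["plan"]}

```bash
ls; mkdir -p pics
python3 - <<'E'
from workcell import ctrl
import cv2,numpy as np
s=ctrl.get_state();print(s)
a=ctrl.capture("side");b=ctrl.capture("top")
cv2.imwrite("pics/side0.png",a);cv2.imwrite("pics/top0.png",b)
for n in("side","top"):print(n,ctrl.camera_info(n))
E
```

```text
pics
{'t': 0.0, 'qpos': array([ 1.12091444e+00,  2.45801065e-01,  1.55896926e+00, -2.05276516e-05,
        1.33869413e+00, -1.74098991e-01]), 'dq': array([-0.00149599, -0.00260524,  0.00022744,  0.00117188,  0.0016712 ,
       -0.00029492]), 'joint_torque': array([-1.74911418e-05, -4.15833807e+01, -3.14602268e+01,  6.85156463e-02,
        3.31730407e-02, -1.31532565e-04]), 'ee_pos': array([0.17673649, 0.62490424, 0.20437774]), 'tcp_rot': array([ 1.37452474e-01,  9.90507921e-01, -8.93783593e-04, -2.77773348e-04]), 'contact_force': array([ 0.50127214,  0.53594647, -0.18119818]), 'wrist_torque': array([ 0.04389718,  0.0178564 , -0.02279676]), 'grip_force': 0.0, 'finger_gap': 0.09416364864038654}
side {'fx': 382.0697000051994, 'fy': 382.0697000051994, 'cx': 277.5032572100952, 'cy': 208.57067408923658, 'origin': array([0.38333028, 0.75471501, 0.87106608]), 'rotation': array([-0.11643438,  0.91665414, -0.37838705,  0.05487683])}
top {'fx': 407.3631244386001, 'fy': 407.3631244386001, 'cx': 281.0093509872895, 'cy': 211.08846738197713, 'origin': array([0.44556455, 0.003406  , 1.17858345]), 'rotation': array([-0.69699394,  0.71473806, -0.03687301,  0.04460197])}
```

View pics/side0.png

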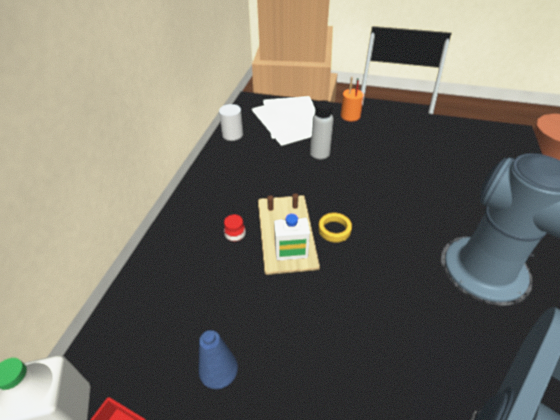

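View pics/top0.png

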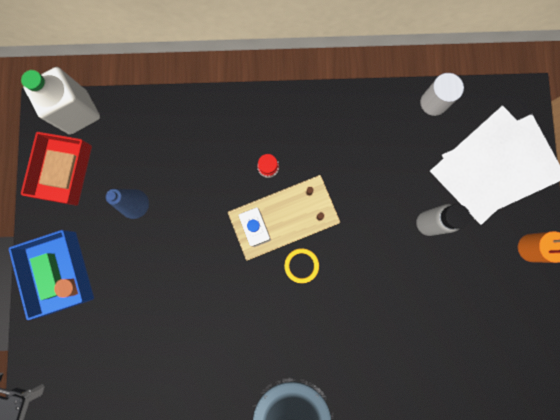

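The side view shows the bottle at (292,240) with its green label facing the camera and away from the dowels, which are at (270,203) and (295,201). The tape is at (335,228) and the pot at (234,228). The top view shows the board around (284,217), the dowels at (310,191) and (320,216), and the cap at (253,226). I'll enlarge both views.

Run:
```python
import cv2,numpy as np
a=cv2.imread("pics/side0.png");b=cv2.imread("pics/top0.png")
A=cv2.resize(a[188:282,215:355],None,fx=5,fy=5,interpolation=cv2.INTER_CUBIC)
B=cv2.resize(b[145:285,220:350],None,fx=4,fy=4,interpolation=cv2.INTER_CUBIC)
im=np.zeros((600,800,3),np.uint8)
A=cv2.resize(a[190:280,250:325],(400,480),interpolation=cv2.INTER_CUBIC)
B=cv2.resize(b[170:265,222:346],(400,306),interpolation=cv2.INTER_CUBIC)
im[:480,:400]=A;im[:306,400:]=B
cv2.imwrite("pics/crop0.png",im)
hsv=cv2.cvtColor(b,cv2.COLOR_BGR2HSV)
m=cv2.inRange(hsv,(10,40,90),(30,200,255));m[:165]=0;m[270:]=0;m[:,:220]=0;m[:,350:]=0
m=cv2.morphologyEx(m,cv2.MORPH_OPEN,np.ones((3,3)))
c=max(cv2.findContours(m,0,2)[0],key=cv2.contourArea);print(cv2.boxPoints(cv2.minAreaRect(c)))
```

```text
[[225.96552 211.4138 ]
 [320.9655  173.4138 ]
 [340.68964 222.72414]
 [245.68964 260.72412]]
```

View pics/crop0.png

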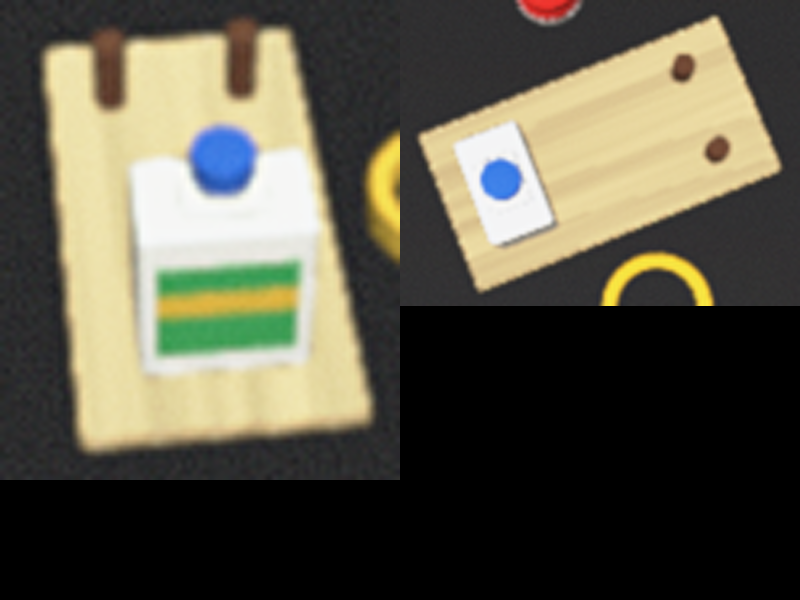

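The crop shows the board corners, dowel tops, bottle shoulder corners and cap clearly in both views. I'll fit the poses from those crop pixels.

```bash
cat > h.py <<'E'
from workcell import ctrl
import numpy as np
from scipy.spatial.transform import Rotation as R
from scipy.optimize import least_squares
def proj(ci,P):
    q=R.from_quat(ci["rotation"]) if np.size(ci["rotation"])==4 else R.from_matrix(ci["rotation"])
    c=q.inv().apply(np.atleast_2d(P)-ci["origin"])
    return c[:,:2]/c[:,2:]*[ci["fx"],ci["fy"]]+[ci["cx"],ci["cy"]]
def pose(p,L):
    return R.from_euler('z',p[3]).apply(L)+p[:3]
def fit(obs,p0):
    """obs: list of (camera info, local points, pixels)"""
    f=lambda p:np.concatenate([(proj(c,pose(p,np.array(L,float)))-px).ravel() for c,L,px in obs])
    return least_squares(f,p0,loss='soft_l1')
E
python3 - <<'E'
from h import *
S=ctrl.camera_info("side");T=ctrl.camera_info("top")
A=lambda u:np.array(u)/5.3333+[250,190]
B=lambda u:np.array(u)/[3.2258,3.2211]+[222,170]
J=[[-.145,.075,.012],[.145,.075,.012],[.145,-.075,.012],[-.145,-.075,.012],[.095,.039,.062],[.095,-.039,.062]]
r=fit([(T,J,B([[419,135],[715,16],[781,170],[478,292],[685,65],[719,146]])),
 (S,[J[1],J[2],J[4],J[5]],A([[44,47],[290,28],[108,35],[241,24]]))],[.45,0,0,-1.2])
print(r.x,r.fun.reshape(-1,2).round(1).tolist());j=r.x
h=.0275;b=.045
K=[[-h,b,.11],[h,b,.11],[h,-b,.11],[-h,-b,.11],[0,0,.142]]
r=fit([(T,K,B([[455,145],[516,121],[555,224],[500,246],[501,180]])),
 (S,[K[0],K[3],K[2],K[1],[-h,b,0],[-h,-b,0]],A([[138,243],[316,233],[303,150],[131,163],[147,374],[300,362]]))],[.45,.1,.012,j[3]])
print(r.x,r.fun.reshape(-1,2).round(1).tolist())
print("bottle in jig",R.from_euler('z',-j[3]).apply(r.x[:3]-j[:3]),r.x[3]-j[3])
X=R.from_euler('z',j[3]).as_matrix()[:,0];print("jig x",X)
s=ctrl.get_state();M=R.from_quat(s["tcp_rot"]).as_matrix();print(M.round(3))
E
```

```text
[ 0.62455747 -0.52466385 -0.49464759 -1.109546  ] [[22.1, -0.5], [-8.1, 3.7], [-9.9, -12.2], [22.0, -16.8], [-0.6, -0.3], [-1.1, -8.3], [20.6, -0.4], [2.8, -1.1], [17.7, 0.2], [8.0, 0.0]]
[ 0.58840133 -0.35110959 -0.49801717 -1.20042333] [[2.8, -4.4], [-3.1, -2.4], [-5.6, -12.9], [-1.6, -14.2], [1.7, -8.1], [14.9, 0.2], [2.0, 0.2], [2.3, 6.5], [14.6, 5.9], [12.9, -8.5], [3.8, -8.1]]
bottle in jig [-0.17150922  0.04486576 -0.00336958] -0.09087733034555456
jig x [ 0.44506811 -0.89549672 -0.        ]
[[-0.962  0.272 -0.001]
 [ 0.272  0.962 -0.002]
 [ 0.    -0.002 -1.   ]]
```

```bash
sed -i "s/least_squares(f,p0,loss='soft_l1')/least_squares(f,p0,x_scale=[.1,.1,.1,1])/" h.py
cat > m.py <<'E'
from h import *
S=ctrl.camera_info("side");T=ctrl.camera_info("top")
A=lambda u:np.array(u)/5.3333+[250,190]
B=lambda u:np.array(u)/[3.2258,3.2211]+[222,170]
J=[[-.145,.075,.012],[.145,.075,.012],[.145,-.075,.012],[-.145,-.075,.012],[.095,.039,.062],[.095,-.039,.062]]
o1=(T,J,B([[419,135],[715,16],[781,170],[478,292],[685,65],[719,146]]))
o2=(S,[J[1],J[2],J[4],J[5]],A([[44,47],[290,28],[108,35],[241,24]]))
for o in ([o1],[o2],[o1,o2]):
  r=fit(o,[.45,0,0,-1.2]);print("jig",r.x.round(4),r.fun.reshape(-1,2).round(1).tolist())
j=r.x
h=.0275;b=.045
K=[[-h,b,.11],[h,b,.11],[h,-b,.11],[-h,-b,.11],[0,0,.142]]
o1=(T,K,B([[455,145],[516,121],[555,224],[500,246],[501,180]]))
o2=(S,[K[0],K[3],K[2],K[1],[-h,b,0],[-h,-b,0]],A([[138,243],[316,233],[303,150],[131,163],[147,374],[300,362]]))
for o in ([o1],[o2],[o1,o2]):
  r=fit(o,[.45,.1,.012,-1.2]);print("bot",r.x.round(4),r.fun.reshape(-1,2).round(1).tolist())
print("bottle in jig",R.from_euler('z',-j[3]).apply(r.x[:3]-j[:3]),r.x[3]-j[3])
E
python3 m.py; python3 -c "
from h import *
for n in('side','top'):
  c=ctrl.camera_info(n);print(R.from_quat(c['rotation']).as_matrix().round(2),proj(c,[.43,0,0]))"
```

```text
jig [ 0.5562 -0.3511 -0.025  -1.2159] [[-1.5, -0.0], [-2.8, 0.7], [-1.9, -0.2], [0.4, -1.0], [2.3, 0.1], [3.2, 0.4]]
jig [ 0.5621  0.0158  0.0079 -1.2167] [[-0.0, -0.4], [-0.2, -0.3], [-0.1, 0.3], [0.3, 0.4]]
jig [ 0.6189 -0.4761 -0.431  -1.143 ] [[13.3, -2.0], [-13.3, 3.1], [-15.6, -10.9], [12.7, -16.4], [-6.5, -0.7], [-7.3, -7.7], [20.0, -3.5], [3.5, -3.7], [17.1, -2.8], [8.2, -2.7]]
bot [ 0.5235 -0.2481 -0.0364 -1.227 ] [[-0.7, 0.2], [-0.9, 0.4], [-0.1, -0.7], [-1.9, -0.2], [3.5, 0.2]]
bot [ 0.5371  0.0566 -0.0267 -1.2379] [[0.3, -0.2], [-0.3, -0.5], [-0.4, 0.5], [0.2, 0.1], [-0.8, -0.1], [1.0, 0.1]]
bot [ 0.588  -0.3484 -0.5006 -1.2858] [[2.7, -5.1], [-2.8, -1.9], [-7.1, -11.8], [-3.6, -14.3], [0.8, -7.9], [14.2, 0.5], [1.5, 1.8], [2.9, 8.0], [14.9, 6.1], [12.3, -8.3], [3.3, -6.6]]
bottle in jig [-0.12895579  0.02486777 -0.06969139] -0.14277968512577455
[[-0.97 -0.17  0.19]
 [-0.25  0.69 -0.68]
 [-0.01 -0.71 -0.71]] [[330.56662683 238.49964814]]
[[-0.02 -0.99  0.12]
 [-1.    0.03  0.01]
 [-0.01 -0.11 -0.99]] [[287.40400873 263.63319227]]
```

```bash
sed -i 's/^B=lambda u:np.array(u)/B=lambda u:(np.array(u)-[400,0])/' m.py; python3 m.py
```

```text
jig [ 0.563   0.0072 -0.0045 -1.2128] [[-0.3, 0.2], [0.5, 0.1], [0.0, -0.2], [0.3, -0.2], [-0.4, -0.3], [-0.1, 0.4]]
jig [ 0.5621  0.0158  0.0079 -1.2167] [[-0.0, -0.4], [-0.2, -0.3], [-0.1, 0.3], [0.3, 0.4]]
jig [ 5.6290e-01  7.3000e-03 -2.0000e-04 -1.2115e+00] [[-0.5, 0.1], [0.5, -0.2], [0.2, -0.4], [0.1, -0.1], [-0.3, -0.5], [-0.0, 0.2], [0.4, -0.3], [-0.3, -0.3], [0.3, 0.4], [0.4, 0.5]]
bot [ 0.5305  0.0848 -0.0178 -1.2039] [[0.0, 0.4], [0.1, 0.1], [0.7, -0.9], [-1.4, 0.2], [0.6, 0.2]]
bot [ 0.5371  0.0566 -0.0267 -1.2379] [[0.3, -0.2], [-0.3, -0.5], [-0.4, 0.5], [0.2, 0.1], [-0.8, -0.1], [1.0, 0.1]]
bot [ 0.5302  0.083   0.0045 -1.2214] [[-0.0, -0.6], [0.5, -0.8], [0.8, -0.9], [-1.8, -0.0], [0.6, -0.4], [0.3, 0.1], [1.0, -0.7], [0.4, -0.2], [-0.2, -0.2], [-0.8, 1.2], [2.1, 0.8]]
bottle in jig [-0.08233118 -0.00405425  0.00469895] -0.009903992223892377
```

```bash
cat >> h.py <<'E'
JP=np.array([.5629,.0073,0]);JY=-1.2115
def goto(x,y,z):
    """shift and turn, in the tool's axes, to a jig-frame TCP target, tool down, closing along jig y"""
    s=ctrl.get_state();Rj=R.from_euler('z',JY);Rt=R.from_quat(s["tcp_rot"])
    G=Rj*R.from_matrix([[-1,0,0],[0,1,0],[0,0,-1]])
    print("t",s["t"],"in jig",Rj.inv().apply(s["ee_pos"]-JP).round(4),"F",s["contact_force"].round(2),
     "dp",Rt.inv().apply(Rj.apply([x,y,z])+JP-s["ee_pos"]).round(4),"rot",(Rt.inv()*G).as_rotvec().round(4))
E
python3 -c "
from h import *
goto(-.175,-.004,.2)"
```

```text
t 0.1 in jig [-0.714  -0.1443  0.2045] F [-0.26 -0.42  0.06] dp [-0.4327 -0.3507  0.0049] rot [-1.700e-03  5.000e-04  9.357e-01]
```

Request:
arm_command([
  {"gripper": 110, "dp": [-0.038, -0.031, 0], "rotation": [0, 0, 0.085]},
  {"gripper": 110, "dp": [-0.076, -0.062, 0], "rotation": [0, 0, 0.17]},
  {"gripper": 110, "dp": [-0.114, -0.093, 0], "rotation": [0, 0, 0.255]},
  {"gripper": 110, "dp": [-0.152, -0.124, 0], "rotation": [0, 0, 0.34]},
  {"gripper": 110, "dp": [-0.19, -0.155, 0], "rotation": [0, 0, 0.42]},
])

```text
t: 0.6
ee_pos: [0.3181, 0.4227, 0.2051]
tcp_rot: [0.342, 0.94, -0.0, -0.0]
contact_force: [0.0, -0.4, 0.0]
finger_gap: 0.0574
grip_force: 0.0
```

```bash
python3 -c "
from h import *
goto(-.175,-.004,.2)"
```

```text
t 0.6 in jig [-0.475  -0.0831  0.2051] F [ 0.01 -0.39  0.04] dp [-0.3002 -0.0782  0.0051] rot [-5.000e-04  1.000e-04  5.128e-01]
```

Request:
arm_command([
  {"gripper": 110, "dp": [-0.046, -0.012, 0], "rotation": [0, 0, 0.1]},
  {"gripper": 110, "dp": [-0.092, -0.024, 0], "rotation": [0, 0, 0.2]},
  {"gripper": 110, "dp": [-0.138, -0.036, 0], "rotation": [0, 0, 0.3]},
  {"gripper": 110, "dp": [-0.184, -0.048, 0], "rotation": [0, 0, 0.4]},
  {"gripper": 110, "dp": [-0.23, -0.06, 0], "rotation": [0, 0, 0.51]},
])

```text
t: 1.1
ee_pos: [0.4562, 0.2293, 0.2052]
tcp_rot: [0.569, 0.822, -0.0, -0.0]
contact_force: [0.7, -0.1, -1.2]
finger_gap: 0.0535
grip_force: 0.0
```

```bash
python3 -c "
from h import *
goto(-.165,-.004,.1)"
```

```text
t 1.1 in jig [-0.2453 -0.0218  0.2052] F [ 0.7  -0.12 -1.17] dp [-0.0804  0.0178  0.1052] rot [-0.0003 -0.0002  0.0013]
```

Request:
arm_command([
  {"gripper": 110, "dp": [-0.025, 0.006, 0.03], "rotation": [0, 0, 0]},
  {"gripper": 110, "dp": [-0.05, 0.012, 0.06], "rotation": [0, 0, 0]},
  {"gripper": 110, "dp": [-0.075, 0.018, 0.09], "rotation": [0, 0, 0]},
  {"gripper": 110, "dp": [-0.08, 0.018, 0.105], "rotation": [0, 0, 0]},
  {"gripper": 110, "dp": [-0.08, 0.018, 0.105], "rotation": [0, 0, 0]},
])

```text
t: 1.6
ee_pos: [0.4991, 0.1621, 0.0978]
tcp_rot: [0.568, 0.823, -0.002, -0.002]
contact_force: [-1.2, -0.1, 0.0]
finger_gap: 0.0535
grip_force: 0.0
```

```bash
python3 -c "
from h import *
goto(-.125,-.004,.1)
import cv2
im=[ctrl.capture('side')[150:310,190:380],ctrl.capture('wrist')]
o=np.zeros((600,800,3),np.uint8);o[:336,:400]=cv2.resize(im[0],(400,336));o[:300,400:]=cv2.resize(im[1],(400,300));cv2.imwrite('pics/c1.png',o[:340])"
```

```text
t 1.6 in jig [-0.1674 -0.0053  0.0978] F [-1.21 -0.1   0.  ] dp [-0.0424  0.0011 -0.0023] rot [-0.0055 -0.0017  0.0042]
```

View pics/c1.png

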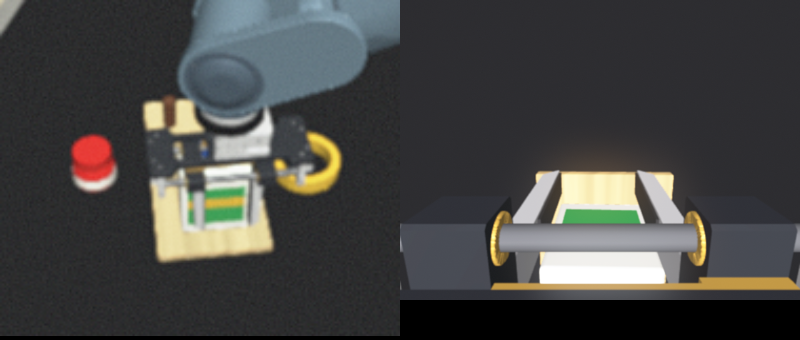

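The side crop shows the two fingers behind the label face at about (225,205), centred on it, and the wrist view agrees. Next I'll approach and push it over slowly.

Request:
arm_command([
  {"gripper": 110, "dp": [-0.01, 0, 0], "rotation": [0, 0, 0]},
  {"gripper": 110, "dp": [-0.02, 0, 0], "rotation": [0, 0, 0]},
  {"gripper": 110, "dp": [-0.03, 0, 0], "rotation": [0, 0, 0]},
  {"gripper": 110, "dp": [-0.038, 0, 0], "rotation": [0, 0, 0]},
  {"gripper": 110, "dp": [-0.044, 0, 0], "rotation": [0, 0, 0]},
])

```text
t: 2.2
ee_pos: [0.5172, 0.1208, 0.1008]
tcp_rot: [0.567, 0.823, 0.0, 0.0]
contact_force: [-0.7, -0.2, -0.1]
finger_gap: 0.0532
grip_force: 0.0
```

Request:
arm_command([
  {"gripper": 110, "dp": [-0.004, 0, 0], "rotation": [0, 0, 0]},
  {"gripper": 110, "dp": [-0.008, 0, 0], "rotation": [0, 0, 0]},
  {"gripper": 110, "dp": [-0.012, 0, 0], "rotation": [0, 0, 0]},
  {"gripper": 110, "dp": [-0.016, 0, 0], "rotation": [0, 0, 0]},
  {"gripper": 110, "dp": [-0.02, 0, 0], "rotation": [0, 0, 0]},
])

```text
t: 2.7
ee_pos: [0.524, 0.1028, 0.1004]
tcp_rot: [0.567, 0.824, -0.0, 0.0]
contact_force: [-0.7, 0.2, 0.6]
finger_gap: 0.0535
grip_force: 0.3
```

```bash
python3 -c "
from h import *
goto(-.07,-.004,.1)
import cv2
o=cv2.resize(ctrl.capture('side')[170:290,220:350],None,fx=4,fy=4);cv2.imwrite('pics/c2.png',o)"
```

```text
t 2.7 in jig [-0.1031 -0.0028  0.1004] F [-0.72  0.23  0.62] dp [-0.0331 -0.0013  0.0004] rot [-0.     0.     0.006]
```

View pics/c2.png

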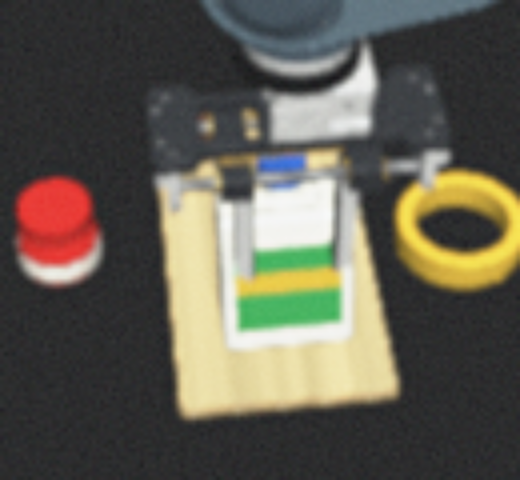

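The picture shows the bottle starting to lean, with its bottom rear edge at (290,345) about 5 px higher than before. I'll keep pushing.

Request:
arm_command([
  {"gripper": 110, "dp": [-0.004, 0, 0], "rotation": [0, 0, 0]},
  {"gripper": 110, "dp": [-0.008, 0, 0], "rotation": [0, 0, 0]},
  {"gripper": 110, "dp": [-0.012, 0, 0], "rotation": [0, 0, 0]},
  {"gripper": 110, "dp": [-0.016, 0, 0], "rotation": [0, 0, 0]},
  {"gripper": 110, "dp": [-0.02, 0, 0], "rotation": [0, 0, 0]},
])

```text
t: 3.25
ee_pos: [0.5312, 0.0839, 0.1004]
tcp_rot: [0.567, 0.824, -0.0, 0.0]
contact_force: [0.8, 0.2, -0.1]
finger_gap: 0.0536
grip_force: 0.0
```

Request:
arm_command([
  {"gripper": 110, "dp": [-0.003, 0, 0], "rotation": [0, 0, 0]},
  {"gripper": 110, "dp": [-0.006, 0, 0], "rotation": [0, 0, 0]},
  {"gripper": 110, "dp": [-0.009, 0, 0], "rotation": [0, 0, 0]},
  {"gripper": 110, "dp": [-0.012, 0, 0], "rotation": [0, 0, 0]},
  {"gripper": 110, "dp": [-0.015, 0, 0], "rotation": [0, 0, 0]},
])

```text
t: 3.75
ee_pos: [0.5365, 0.0701, 0.1005]
tcp_rot: [0.567, 0.824, -0.0, 0.0]
contact_force: [0.2, -0.2, 0.5]
finger_gap: 0.0534
grip_force: 0.0
```

```bash
python3 -c "
from h import *
goto(-.07,-.004,.1)
import cv2
o=cv2.resize(ctrl.capture('side')[170:290,220:350],None,fx=4,fy=4);cv2.imwrite('pics/c3.png',o)"
```

```text
t 3.75 in jig [-0.0681 -0.0027  0.1005] F [ 0.23 -0.21  0.54] dp [ 0.0019 -0.0013  0.0005] rot [-0.      0.      0.0058]
```

View pics/c3.png

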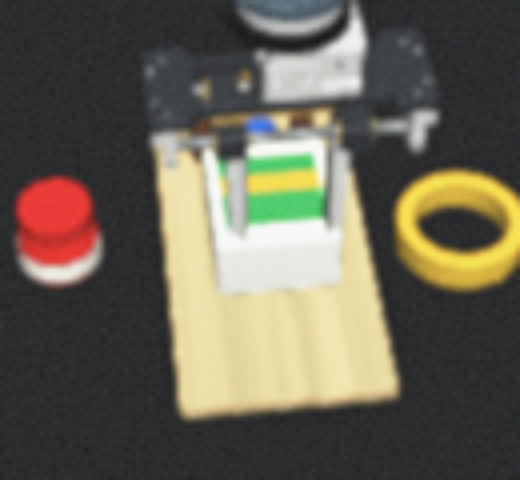

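The bottle is now on its side: label up at (270,190), underside facing back at (280,262), cap near the dowels. I'll back off, lower the tool, and measure it.

Request:
arm_command([
  {"gripper": 110, "dp": [0.02, 0, 0], "rotation": [0, 0, 0]},
  {"gripper": 110, "dp": [0.04, 0, 0], "rotation": [0, 0, 0]},
  {"gripper": 110, "dp": [0.05, 0, 0.015], "rotation": [0, 0, 0]},
  {"gripper": 110, "dp": [0.05, 0, 0.04], "rotation": [0, 0, 0]},
  {"gripper": 110, "dp": [0.05, 0, 0.062], "rotation": [0, 0, 0]},
])

```text
t: 4.3
ee_pos: [0.518, 0.1173, 0.0367]
tcp_rot: [0.567, 0.824, -0.0, -0.0]
contact_force: [-0.0, 0.4, 0.6]
finger_gap: 0.0534
grip_force: 0.0
```

```bash
python3 -c "
from h import *
goto(-.07,-.004,.038)
import cv2
o=np.zeros((480,800,3),np.uint8)
a=ctrl.capture('side');b=ctrl.capture('top');cv2.imwrite('pics/s4.png',a);cv2.imwrite('pics/t4.png',b)
o[:,:400]=cv2.resize(a[190:280,250:325],(400,480),interpolation=2);o[:306,400:]=cv2.resize(b[170:265,222:346],(400,306),interpolation=2);cv2.imwrite('pics/c4.png',o)"
```

```text
t 4.3 in jig [-0.1187 -0.0033  0.0367] F [-0.01  0.39  0.63] dp [-0.0487 -0.001  -0.0012] rot [-0.0004  0.0001  0.0067]
```

View pics/c4.png

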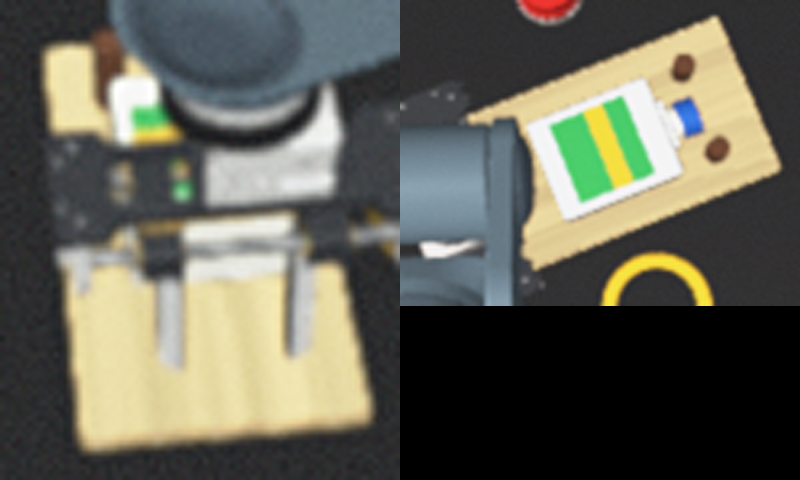

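The top crop shows the lying bottle's upper corners at (527,124), (648,79), (682,176) and (570,221), with the cap at (688,117) between the dowels.

```bash
cat > lie.py <<'E'
from h import *
def lie(c):
    T=ctrl.camera_info("top");px=(np.array(c)-[400,0])/[3.2258,3.2211]+[222,170]
    L=[[0,.045,.067],[.11,.045,.067],[.11,-.045,.067],[0,-.045,.067]]
    f=lambda p:(proj(T,pose([p[0],p[1],0,p[2]],np.array(L)))-px).ravel()
    r=least_squares(f,[.54,.06,-1.2]);print(r.fun.round(1))
    print("bottom centre in jig",R.from_euler('z',-JY).apply([*(r.x[:2]-JP[:2]),0]).round(4),"yaw",r.x[2]-JY)
E
python3 -c "
from lie import *
lie([[527,124],[648,79],[682,176],[570,221]])"
```

```text
[ 0.1  0.1 -0.2 -0.4  1.4 -0.2 -1.4  0.5]
bottom centre in jig [-0.0499 -0.0052  0.    ] yaw -0.012097074984742218
```

Request:
arm_command([
  {"gripper": 110, "dp": [-0.015, -0.001, 0], "rotation": [0, 0, 0]},
  {"gripper": 110, "dp": [-0.03, -0.002, 0], "rotation": [0, 0, 0]},
  {"gripper": 110, "dp": [-0.045, -0.002, 0], "rotation": [0, 0, 0]},
  {"gripper": 110, "dp": [-0.053, -0.002, 0], "rotation": [0, 0, 0.006]},
  {"gripper": 110, "dp": [-0.057, -0.002, 0], "rotation": [0, 0, 0.006]},
])

```text
t: 4.9
ee_pos: [0.538, 0.0617, 0.0392]
tcp_rot: [0.57, 0.821, 0.0, 0.001]
contact_force: [-0.5, 2.1, 0.2]
finger_gap: 0.0534
grip_force: 0.5
```

Request:
arm_command([
  {"gripper": 110, "dp": [-0.004, 0, 0], "rotation": [0, 0, 0]},
  {"gripper": 110, "dp": [-0.008, 0, 0], "rotation": [0, 0, 0]},
  {"gripper": 110, "dp": [-0.012, 0, 0], "rotation": [0, 0, 0]},
  {"gripper": 110, "dp": [-0.016, 0, 0], "rotation": [0, 0, 0]},
  {"gripper": 110, "dp": [-0.02, 0, 0], "rotation": [0, 0, 0]},
])

```text
t: 5.4
ee_pos: [0.544, 0.0443, 0.0384]
tcp_rot: [0.569, 0.822, -0.0, -0.0]
contact_force: [0.1, 1.1, -0.2]
finger_gap: 0.0536
grip_force: 0.6
```

```bash
python3 -c "
from h import *
goto(-.033,-.005,.038)"
```

```text
t 5.4 in jig [-0.0412 -0.0047  0.0384] F [ 0.13  1.09 -0.23] dp [-0.0082 -0.0003  0.0004] rot [-0.0002 -0.0002  0.0001]
```

Now smaller steps, watching the force.

Request:
arm_command([
  {"gripper": 110, "dp": [-0.0015, 0, 0], "rotation": [0, 0, 0]},
  {"gripper": 110, "dp": [-0.003, 0, 0], "rotation": [0, 0, 0]},
  {"gripper": 110, "dp": [-0.0045, 0, 0], "rotation": [0, 0, 0]},
  {"gripper": 110, "dp": [-0.006, 0, 0], "rotation": [0, 0, 0]},
])

```text
t: 5.8
ee_pos: [0.5462, 0.0387, 0.0385]
tcp_rot: [0.569, 0.822, -0.0, -0.0]
contact_force: [-0.4, 0.8, 0.5]
finger_gap: 0.0534
grip_force: 0.6
```

Request:
arm_command([
  {"gripper": 110, "dp": [-0.001, 0, 0], "rotation": [0, 0, 0]},
  {"gripper": 110, "dp": [-0.002, 0, 0], "rotation": [0, 0, 0]},
])

```text
t: 6.0
ee_pos: [0.5465, 0.038, 0.0384]
tcp_rot: [0.57, 0.822, 0.001, -0.001]
contact_force: [-2.5, 9.5, 3.3]
finger_gap: 0.0536
grip_force: 4.4
```

Request:
arm_command([
  {"gripper": 110, "dp": [-0.001, 0, 0], "rotation": [0, 0, 0]},
  {"gripper": 110, "dp": [-0.001, 0, 0], "rotation": [0, 0, 0]},
])

```text
t: 6.2
ee_pos: [0.5464, 0.038, 0.0384]
tcp_rot: [0.57, 0.822, 0.001, -0.002]
contact_force: [-2.8, 9.5, 4.5]
finger_gap: 0.0531
grip_force: 5.0
```

Force rose to about 10 N with the tool stalled, so the bottle is seated. I'll back away and check.

Request:
arm_command([
  {"gripper": 110, "dp": [0.005, 0, 0], "rotation": [0, 0, 0]},
  {"gripper": 110, "dp": [0.03, 0, 0], "rotation": [0, 0, 0]},
  {"gripper": 110, "dp": [0.07, 0, -0.02], "rotation": [0, 0, 0]},
  {"gripper": 110, "dp": [0.11, 0, -0.05], "rotation": [0, 0, 0]},
  {"gripper": 110, "dp": [0.15, 0, -0.08], "rotation": [0, 0, 0]},
])

```text
t: 6.7
ee_pos: [0.4936, 0.177, 0.119]
tcp_rot: [0.57, 0.822, -0.001, 0.0]
contact_force: [0.7, 0.2, -0.1]
finger_gap: 0.0537
grip_force: 0.0
```

Request:
arm_command([
  {"gripper": 110, "dp": [0.04, 0, -0.02], "rotation": [0, 0, 0]},
  {"gripper": 110, "dp": [0.08, 0, -0.03], "rotation": [0, 0, 0]},
  {"gripper": 110, "dp": [0.1, 0, -0.03], "rotation": [0, 0, 0]},
  {"gripper": 110, "dp": [0.1, 0, -0.03], "rotation": [0, 0, 0]},
])

```text
t: 7.1
ee_pos: [0.4588, 0.2717, 0.1489]
tcp_rot: [0.568, 0.823, 0.0, 0.001]
contact_force: [-0.9, -0.1, -0.5]
finger_gap: 0.0532
grip_force: 0.0
```

```bash
python3 -c "
from h import *
goto(-.07,-.004,.038)
import cv2
o=np.zeros((480,800,3),np.uint8)
a=ctrl.capture('side');b=ctrl.capture('top')
o[:,:400]=cv2.resize(a[190:280,250:325],(400,480),interpolation=2);o[:306,400:]=cv2.resize(b[170:265,222:346],(400,306),interpolation=2);cv2.imwrite('pics/c5.png',o)"
```

```text
t 7.1 in jig [-0.2841 -0.0045  0.1489] F [-0.93 -0.08 -0.51] dp [-0.214  -0.0004  0.1111] rot [0.0014 0.0007 0.0035]
```

View pics/c5.png

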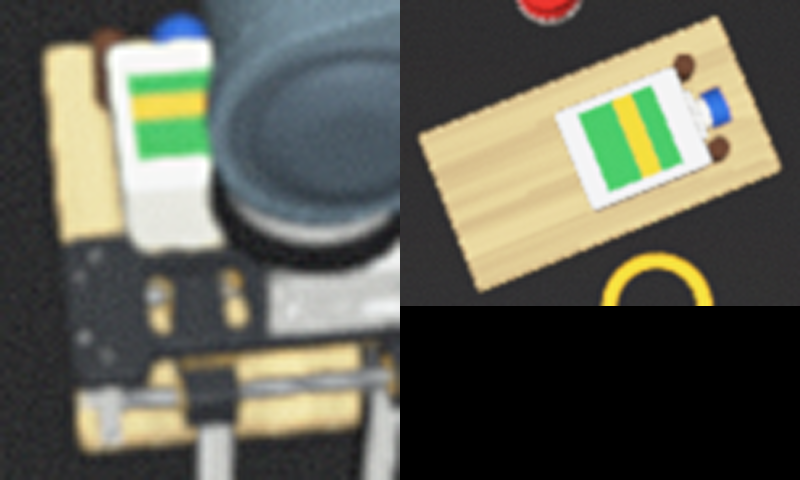

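The picture shows the label up, the cap at (716,107) between the dowels, and the shoulder corners at (676,68) and (713,161) against both dowels. I'll confirm with the fit.

```bash
python3 -c "
from lie import *
lie([[556,115],[676,68],[713,161],[596,210]])"
```

```text
[-0.1 -0.4 -0.4 -0.7  0.7  0.6 -0.2  0.4]
bottom centre in jig [-0.0237 -0.0059  0.    ] yaw 0.0008097140618736898
```

```bash
python3 -c "
from workcell import ctrl
print(ctrl.sign_off())"
```

```text
the job is handed in; nothing more can be done
None
```

I pushed the bottle over onto its side, label up and cap between the dowels, then along until both shoulders met them (measured within about 1–2 mm); nothing else was touched, and I handed the job in at about 7 s of robot time.

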